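# Sort the pump's rubber mounts by feel

### The job

Three rubber vibration mounts have come off the instrument's vacuum pump; some may have perished and gone hard. Squeeze each one between its steel plates, lay the ones that are still soft and springy in the blue tray and the hard ones in the red tray, each down on the tray's floor with its plates standing upright as it lies now. Leave the bottle, spanner and vial rack where they are.

Things in the scene. Friction and masses are not known exactly. Their poses are not given: they have to be found in the camera images.
- mount_1: vibration mount lying on the bench: two steel plates (100 mm long, 46 high, 6 thick) on a black rubber block, 60 mm over the plates' outer faces, 0.23 to 0.3 kg; soft or hard, all look alike. Origin: underside, halfway along and halfway between the plates at rest; it stays with the +y plate when squeezed. x along the 100 mm, y from plate to plate (squeeze direction), z up
- mount_2: vibration mount lying on the bench: two steel plates (100 mm long, 46 high, 6 thick) on a black rubber block, 60 mm over the plates' outer faces, 0.23 to 0.3 kg; soft or hard, all look alike. Origin: underside, halfway along and halfway between the plates at rest; it stays with the +y plate when squeezed. x along the 100 mm, y from plate to plate (squeeze direction), z up
- mount_3: vibration mount lying on the bench: two steel plates (100 mm long, 46 high, 6 thick) on a black rubber block, 60 mm over the plates' outer faces, 0.23 to 0.3 kg; soft or hard, all look alike. Origin: underside, halfway along and halfway between the plates at rest; it stays with the +y plate when squeezed. x along the 100 mm, y from plate to plate (squeeze direction), z up
- mount_1_mid (a point): centre of mount_1, 23 mm above its underside, axes as the mount's. Squeezed plate to plate, a soft mount gives about 1 mm per newton and stops after 12 mm; a hard (perished) one gives less than 2.5 mm at 20 N. Both spring back when let go
- mount_2_mid (a point): centre of mount_2, 23 mm above its underside, axes as the mount's. Squeezed plate to plate, a soft mount gives about 1 mm per newton and stops after 12 mm; a hard (perished) one gives less than 2.5 mm at 20 N. Both spring back when let go
- mount_3_mid (a point): centre of mount_3, 23 mm above its underside, axes as the mount's. Squeezed plate to plate, a soft mount gives about 1 mm per newton and stops after 12 mm; a hard (perished) one gives less than 2.5 mm at 20 N. Both spring back when let go
- keep_tray: blue plastic tray, fixed, open on top, 270 x 160 mm outside (x by y), walls 5 mm thick, rim 35 mm above the bench, inner floor 5 mm above the bench. Origin: centre of its underside; x along its length, z up
- scrap_tray: red plastic tray, fixed, open on top, 270 x 160 mm outside (x by y), walls 5 mm thick, rim 35 mm above the bench, inner floor 5 mm above the bench. Origin: centre of its underside; x along its length, z up
- bottle: bystander: amber solvent bottle, 68 mm diameter, 150 mm tall, standing; origin at the centre of its base
- spanner: bystander: steel spanner, 150 mm long, lying flat; origin under its middle, x along its length
- vial_rack: bystander: white rack of small capped amber vials, 70 x 130 mm (x by y), 44 mm high; origin at the centre of its underside

How it is judged (in metres and radians):
At the end, for the whole second after the job is handed in: Every soft mount lies in the blue tray and every hard mount in the red one: its centre inside the tray's walls and 15 to 42 mm above the tray's underside (28 mm when it lies on the floor; not stacked nor propped on a rim), its plates within 0.25 rad of upright, at rest (under 0.03 m/s) (x of mount_1_mid in the frame of keep_tray between -0.13 and 0.13 m and y of mount_1_mid in the frame of keep_tray between -0.075 and 0.075 m and z of mount_1_mid in the frame of keep_tray between 0.015 and 0.042 m and linear speed of each of mount_1, mount_2, mount_3 below 0.03 m/s and x of mount_2_mid in the frame of scrap_tray between -0.13 and 0.13 m and y of mount_2_mid in the frame of scrap_tray between -0.075 and 0.075 m and z of mount_2_mid in the frame of scrap_tray between 0.015 and 0.042 m and x of mount_3_mid in the frame of keep_tray between -0.13 and 0.13 m and y of mount_3_mid in the frame of keep_tray between -0.075 and 0.075 m and z of mount_3_mid in the frame of keep_tray between 0.015 and 0.042 m and (angle between mount_1's own z axis and vertical below 0.25 rad or angle between mount_1's own z axis and vertical above 2.89 rad) and (angle between mount_2's own z axis and vertical below 0.25 rad or angle between mount_2's own z axis and vertical above 2.89 rad) and (angle between mount_3's own z axis and vertical below 0.25 rad or angle between mount_3's own z axis and vertical above 2.89 rad)); the robot touches nothing.
It fails at once if the solvent bottle is pushed more than 25 mm from its place or tipped over (distance of bottle from where it was at the start of the episode above 0.025 m or angle between bottle's own z axis and vertical above 0.4 rad).
It fails at once if the spanner is pushed more than 25 mm from its place or tipped over (distance of spanner from where it was at the start of the episode above 0.025 m or angle between spanner's own z axis and vertical above 0.4 rad).
It fails at once if the vial rack is pushed more than 25 mm from its place or tipped over (distance of vial_rack from where it was at the start of the episode above 0.025 m or angle between vial_rack's own z axis and vertical above 0.4 rad).
It also fails if it takes over 64 s, if anything falls off the work surface, if the arm or the gripper's body presses on something with over 40 N, if the wrist force passes 120 N, or if a joint passes its speed limit or range.

### The arm

A 6-joint arm with a two-finger parallel gripper is mounted at the origin on the work surface. World frame = base frame: x ahead of the robot, y to its left, z up, the work surface at z = 0. Lengths are in m, angles in degrees, forces in N, time in s.
With the tool pointing down it reaches from about 0.375 to 0.925 m from the base axis. Payload 5.7 kg.
Tool frame: the origin (TCP) lies where the fingers leave the gripper's body, on its centre line; the fingertips stand 80 mm ahead of it and the grasp point (between the pads) lies 61 mm ahead of it; z points along the fingers, y is the line along which they close (so a half turn about z gives the same grasp; the last joint's range is limited). The gripper opens to 88 mm and grips with 3 to 60 N. Pads are 20 mm wide; open, the fingers measure 115 mm over their backs; the gripper's body (75 mm by 178 mm) begins 61 mm behind the grasp point.
Start: joints at [-78.673, 20.558, 86.54, -0, 72.909, -6.595], TCP at [0.185, -0.571, 0.303] pointing down, gripper open.
Joint ranges: [-170.27, 170.27], [-57.76, 135], [12.27, 136.19], [-55.21, 235.2], [11.17, 155.16], [-170.74, 170.74]. Speed limits (degrees/s): [136.94, 136.94, 180, 180, 180, 180].

### API

Orientations are given as [roll, pitch, yaw] about the fixed x, y, z axes, in that order (R = Rz(yaw) Ry(pitch) Rx(roll)).
In Python, from cell import bot, imaging gives the robot as it stands (bot), with the cameras (imaging).
- The arm moves only by the shell command python3 jog.py 'ROWS' [FORCE]. ROWS is a JSON list that holds a single list of rows (three levels of brackets), with 1 to 20 rows, each of 7 numbers: dx, dy, dz in fractions of the full range, 1 being 0.75 m, then a rotation vector rx, ry, rz in normalised numbers (1 is 90 degrees), then the finger opening in m; each row is the pose to reach, as a shift and turn from the pose commanded when the command began, along the tool's axes at that moment; what a row does not reach only later rows make up. A row lasts 1/10 s, in which the tool goes at most 0.05 m and 8.59 degrees, less where a joint would pass 70% of its speed; a pose out of reach is approached as far as the arm can. The fingers move at their own pace and stop on an object; FORCE is the grip in N (left out, the last holds). Time passes only in rows, so rows that do not move let the fingers close. It prints the time, the measured TCP pose, the force, the opening and the grip force at its end. No shift or turn number may pass 1 either way. Input that does not fit is refused with a message, and nothing moves.
- bot.get_state(): the state, without advancing time (a new reading comes with each control period).
- imaging.read_camera(name): name is "scene" or "top"; returns a dict with "frame" (384x512x3 uint8, red, green, blue), "fovy" (degrees; the focal length in pixels is half the picture's height over the tangent of half this angle, whatever the lens; pixels are square), "cx", "cy" (the principal point, pixels), "rvec" (rotation vector, rad) and "tvec" (3), from world to camera coordinates, as OpenCV has them. Camera axes: x right, y down, z forward; pixel columns grow to the right and rows downward; lengths in m; the calibration is good to about 2 mm. A picture is of the moment at which its call begins. There is no depth.
- bot.finish_job(): hands the job in; it is judged then, once.
The state is a dict: "t": time; "q": joint angles; "qd": joint speeds; "effort": joint torques, N m; "position": TCP position; "ee_rot": TCP orientation; "ft_force": force on the tool from outside, world axes, zero at the start; "moment": the same for the moment, N m; "finger_gap": finger opening in m; "grip_force": force on a finger pad.
Only numpy, scipy, OpenCV 4.12 (cv2) and the standard library are available. Lean on these libraries where they do the work, as an engineer would, in place of code of your own. Each camera call takes 0.05 s, during which the arm holds its last target. There are 200 camera calls.

## Working session

There is one attempt and no reset: what is moved stays moved. The work goes in short steps, Python scripts to look and compute and a shell command to move; the robot and the scene stay as the last step left them, time stands still between calls to the robot, and variables do not carry over. Pictures are saved under pics/ and viewed, at most 10 in all, crops included, and the job is handed in when it is done.

```bash
ls; mkdir -p pics
python3 - <<'E'
from cell import bot, imaging
import cv2,numpy as np
for n in("scene","top"):
    c=imaging.read_camera(n); cv2.imwrite(f"pics/{n}0.png",cv2.cvtColor(c["frame"],cv2.COLOR_RGB2BGR)); 
    print(n,c["fovy"],c["cx"],c["cy"],c["rvec"],c["tvec"])
s=bot.get_state(); print(s["t"],s["position"],s["ee_rot"],s["finger_gap"])
E
```

```text
cell.py
jog.py
pics
scene 46.36949130196325 257.82248268786736 194.23632521686685 [ 1.62797956  2.08479054 -0.7231486 ] [ 0.1535718  -0.43272492  1.56662498]
top 56.71969550375185 252.6873056503692 187.0570532631306 [ 2.17931003 -2.12443457  0.1847871 ] [-0.03082318  0.62208806  0.905635  ]
0.1 [ 0.18451476 -0.57044579  0.30191868] [-1.79909929e+02 -1.01210752e-02  1.79237939e+01] 0.08772205721564519
```

View pics/top0.png

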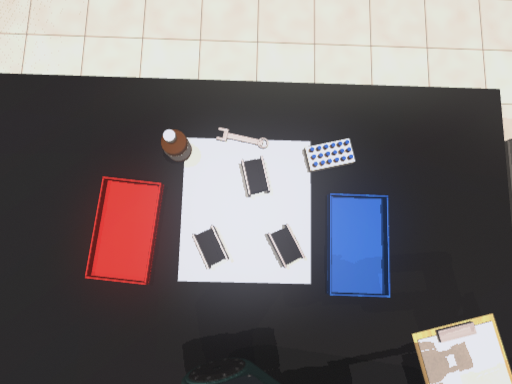

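View pics/scene0.png

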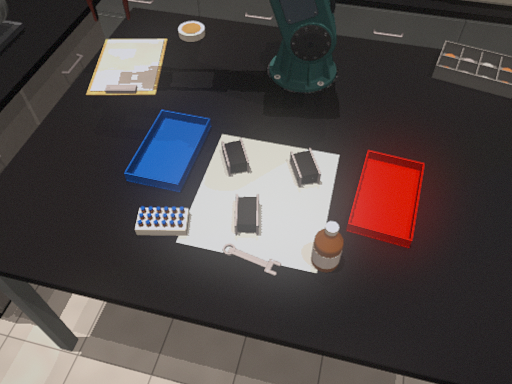

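Top view: mounts at about (256,176), (285,245) and (211,247). Blue tray is at (359,245), red at (124,230), bottle (176,145), spanner (243,139), rack (329,154). The scene view agrees. Next step is to enlarge the mounts and measure.

```bash
cat > h.py <<'E'
from cell import bot, imaging
import cv2,numpy as np
def cam(n):
    c=imaging.read_camera(n); f=c["frame"].shape[0]/2/np.tan(np.radians(c["fovy"]/2))
    R=cv2.Rodrigues(np.array(c["rvec"],float))[0]; t=np.array(c["tvec"],float)
    K=np.array([[f,0,c["cx"]],[0,f,c["cy"]],[0,0,1]])
    return c["frame"],K,R,t
def ray(p,z,C):
    _,K,R,t=C; p=np.atleast_2d(p).astype(float)
    d=(np.linalg.inv(K)@np.c_[p,np.ones(len(p))].T).T@R; o=-R.T@t
    return (o+d*((z-o[2])/d[:,2])[:,None])[:,:2]
E
python3 - <<'E'
from h import *
C=cam("top"); f=C[0]; hsv=cv2.cvtColor(f,cv2.COLOR_RGB2HSV)
print("cam",(-C[2].T@C[3]).round(3))
def blobs(m,lo,hi):
    return [c for c in cv2.findContours(m.astype(np.uint8),cv2.RETR_LIST,cv2.CHAIN_APPROX_NONE)[0] if lo<cv2.contourArea(c)<hi]
red=((hsv[...,0]<8)|(hsv[...,0]>172))&(hsv[...,1]>150)&(hsv[...,2]>80)
blue=(abs(hsv[...,0].astype(int)-112)<12)&(hsv[...,1]>150)&(hsv[...,2]>50)
for nm,m in(("red",red),("blue",blue)):
    for c in blobs(m,2000,20000):
        w=ray(cv2.boxPoints(cv2.minAreaRect(c)),.035,C); r=cv2.minAreaRect((w*1000).astype(np.float32)); print(nm,r)
dark=hsv[...,2]<75
for c in blobs(dark[:, :],350,1200):
    r=cv2.minAreaRect(c)
    if not(180<r[0][0]<312 and 140<r[0][1]<285): continue
    for z in(.0,.046):
        w=ray(c[:,0],z,C)*1000; print(r[0],z,[np.round(v,1) for v in cv2.minAreaRect(w.astype(np.float32))])
cr=f[145:275,185:315]; cv2.imwrite("pics/crop.png",cv2.cvtColor(cv2.resize(cr,None,fx=4.6,fy=4.6,interpolation=cv2.INTER_CUBIC),cv2.COLOR_RGB2BGR))
for n,p in dict(bottle=(178,150),sp1=(218,134),sp2=(265,143),r1=(305,150),r2=(352,140),r3=(356,160),r4=(309,171)).items(): print(n,ray(p,0.03,C).round(3))
E
```

```text
cam [0.479 0.002 0.989]
red ((503.0671691894531, 326.88970947265625), (175.7212677001953, 279.29095458984375), 86.5420150756836)
blue ((477.9849853515625, -305.5612487792969), (161.774169921875, 276.5215148925781), 89.4842758178711)
bottle [[0.723 0.193]]
sp1 [[0.772 0.085]]
sp2 [[ 0.75  -0.047]]
r1 [[ 0.734 -0.158]]
r2 [[ 0.766 -0.29 ]]
r3 [[ 0.709 -0.301]]
r4 [[ 0.674 -0.169]]
```

View pics/crop.png

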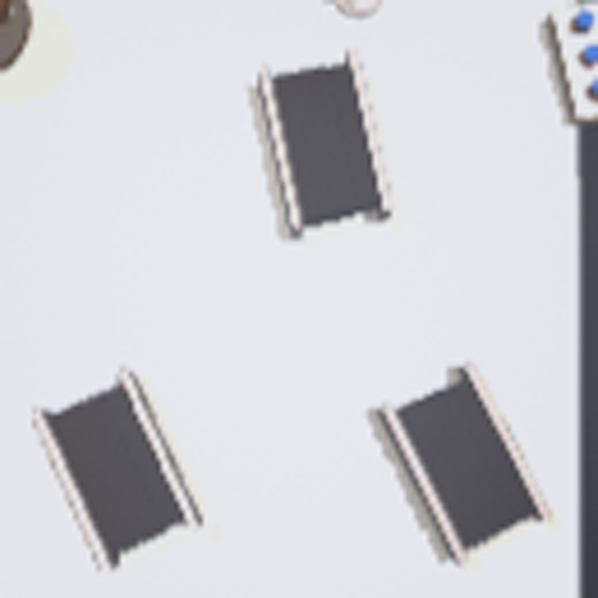

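The crop shows the three rubber blocks between bright plates: crop centres about (325,143), (118,470), (470,465). My threshold was too low, so I'll refit the rubber.

```bash
cat > mounts.py <<'E'
from h import *
def find(z=.044,x0=180,x1=312,y0=140,y1=285,C=None):
    C=C or cam("top"); hsv=cv2.cvtColor(C[0],cv2.COLOR_RGB2HSV)
    m=((hsv[...,2]<135)).astype(np.uint8)
    m=cv2.morphologyEx(m,cv2.MORPH_OPEN,np.ones((5,5),np.uint8))
    out=[]
    for c in cv2.findContours(m,cv2.RETR_LIST,cv2.CHAIN_APPROX_NONE)[0]:
        r=cv2.minAreaRect(c)
        if 300<cv2.contourArea(c)<1500 and x0<r[0][0]<x1 and y0<r[0][1]<y1:
            (cx,cy),(w,h),a=cv2.minAreaRect((ray(c[:,0],z,C)*1000).astype(np.float32))
            if w<h: w,h,a=h,w,a+90
            out.append((cx,cy,w,h,(a+90)%180-90)); print(np.round(r[0],0),"xy",round(cx,1),round(cy,1),"size",round(w),round(h),"yaw long",round((a+90)%180-90,1))
    return out
if __name__=="__main__": find()
E
python3 mounts.py
```

```text
[210. 247.] xy 462.2 93.4 size 85 47 yaw long 27.0
[286. 245.] xy 471.3 -106.5 size 87 47 yaw long 27.5
[256. 176.] xy 654.6 -22.3 size 90 47 yaw long 13.4
```

```bash
cat > go.py <<'E'
# usage: go.py x y z yaw : tool-axis shift of the TCP and turn from here
import sys; from cell import bot, imaging; import numpy as np
from scipy.spatial.transform import Rotation as R
x,y,z,yaw=map(float,sys.argv[1:5]); s=bot.get_state()
r=R.from_euler("xyz",s["ee_rot"],degrees=True)
d=r.inv().apply(np.array([x,y,z])-s["position"]); w=(r.inv()*R.from_euler("xyz",[180,0,yaw],degrees=True)).as_rotvec(degrees=True)
print(round(s["t"],1),"shift",d.round(4),"turn",w.round(2),"dist",np.linalg.norm(d).round(3))
E
python3 go.py .471 -.107 .2 27.5; python3 go.py .471 -.107 .087 27.5
```

```text
0.2 shift [ 0.4152 -0.3528  0.1026] turn [-0.06 -0.01 -9.58] dist 0.554
0.2 shift [ 0.4152 -0.3527  0.2156] turn [-0.06 -0.01 -9.58] dist 0.586
```

Careful with the scale: shifts go in shares of 0.75 m and turns go in shares of 90 degrees. That gives: 0.415 m / 0.75 = 0.5533, -0.353 m / 0.75 = -0.4707, -9.6 degrees / 90 = -0.1067.

```bash
python3 jog.py '[[[0.28, -0.24, 0.0667, 0, 0, -0.05, 0.088], [0.5533, -0.4707, 0.1373, 0, 0, -0.1067, 0.088], [0.5533, -0.4707, 0.1373, 0, 0, -0.1067, 0.088], [0.5533, -0.4707, 0.1373, 0, 0, -0.1067, 0.088], [0.5533, -0.4707, 0.1373, 0, 0, -0.1067, 0.088], [0.5533, -0.4707, 0.1373, 0, 0, -0.1067, 0.088], [0.5533, -0.4707, 0.1373, 0, 0, -0.1067, 0.088], [0.5533, -0.4707, 0.1373, 0, 0, -0.1067, 0.088], [0.5533, -0.4707, 0.1373, 0, 0, -0.1067, 0.088], [0.5533, -0.4707, 0.1373, 0, 0, -0.1067, 0.088], [0.5533, -0.4707, 0.1373, 0, 0, -0.1067, 0.088], [0.5533, -0.4707, 0.1373, 0, 0, -0.1067, 0.088], [0.5533, -0.4707, 0.1373, 0, 0, -0.1067, 0.088], [0.5533, -0.4707, 0.1373, 0, 0, -0.1067, 0.088]]]' 20; python3 go.py .471 -.107 .087 27.5
```

```text
t: 1.6
position: [0.4705, -0.108, 0.1997]
ee_rot: [180.0, 0.0, 27.5]
ft_force: [0.1, -0.1, -0.1]
finger_gap: 0.0878
grip_force: 0.0
1.6 shift [ 0.001  -0.0007  0.1127] turn [0.   0.03 0.02] dist 0.113
```

Scaled: 0.113 m / 0.75 = 0.1507, 0.09 m / 0.75 = 0.12.

```bash
python3 jog.py '[[[0, 0, 0.0667, 0, 0, 0, 0.088], [0, 0, 0.12, 0, 0, 0, 0.088], [0, 0, 0.1507, 0, 0, 0, 0.088], [0, 0, 0.1507, 0, 0, 0, 0.088], [0, 0, 0.1507, 0, 0, 0, 0.03], [0, 0, 0.1507, 0, 0, 0, 0.03], [0, 0, 0.1507, 0, 0, 0, 0.03], [0, 0, 0.1507, 0, 0, 0, 0.03], [0, 0, 0.1507, 0, 0, 0, 0.03], [0, 0, 0.1507, 0, 0, 0, 0.03], [0, 0, 0.1507, 0, 0, 0, 0.03], [0, 0, 0.1507, 0, 0, 0, 0.03], [0, 0, 0.1507, 0, 0, 0, 0.03], [0, 0, 0.1507, 0, 0, 0, 0.03]]]' 20
```

```text
t: 3.0
position: [0.4715, -0.1074, 0.0878]
ee_rot: [179.9, -0.1, 27.5]
ft_force: [-0.4, 0.0, 6.9]
finger_gap: 0.0478
grip_force: 20.0
```

```bash
python3 go.py .543 -.310 .165 0;python3 go.py .543 -.310 .0935 0
```

```text
3.0 shift [-0.0302  0.2128 -0.0769] turn [ 0.06 -0.1  27.54] dist 0.228
3.0 shift [-0.0303  0.2127 -0.0054] turn [ 0.06 -0.1  27.54] dist 0.215
```

Scaled: 0.213 m / 0.75 = 0.284, 0.2 m / 0.75 = 0.2667, 27.5 degrees / 90 = 0.3056.

```bash
python3 jog.py '[[[0, 0, -0.0533, 0, 0, 0, 0.03], [0, 0, -0.1027, 0, 0, 0, 0.03], [-0.0133, 0.0667, -0.1027, 0, 0, 0.0778, 0.03], [-0.0267, 0.1333, -0.1027, 0, 0, 0.1556, 0.03], [-0.04, 0.2, -0.1027, 0, 0, 0.2333, 0.03], [-0.04, 0.2667, -0.1027, 0, 0, 0.3056, 0.03], [-0.04, 0.284, -0.1027, 0, 0, 0.3056, 0.03], [-0.04, 0.284, -0.1027, 0, 0, 0.3056, 0.03], [-0.04, 0.284, -0.1027, 0, 0, 0.3056, 0.03]]]'
python3 - <<'E'
from h import *
C=cam("top"); cv2.imwrite("pics/t2.png",cv2.cvtColor(cv2.resize(C[0][150:320,240:440],None,fx=3,fy=3),cv2.COLOR_RGB2BGR))
E
```

```text
t: 3.9
position: [0.5418, -0.3092, 0.1631]
ee_rot: [-179.9, 0.1, 0.0]
ft_force: [-0.7, -0.0, -1.9]
finger_gap: 0.0477
grip_force: 20.0
```

View pics/t2.png

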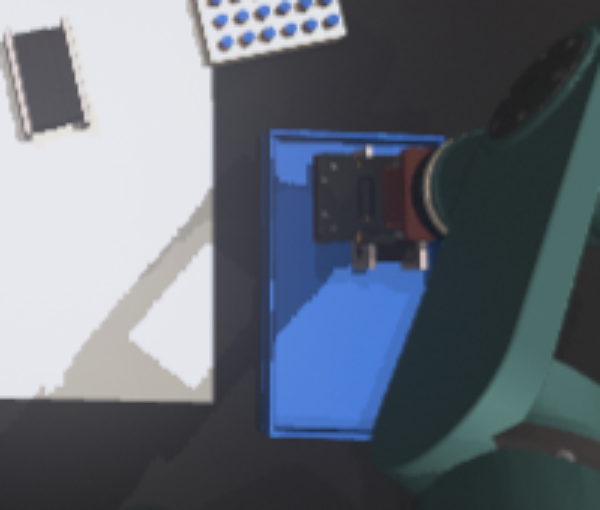

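The gripper holds the mount above the upper half of the blue tray: tray corners are at crop (272,130) and (272,436), and the plates' ends at (370,150) and (420,262). Next: lower and release.

Scaled: 0.069 m / 0.75 = 0.092, 0.06 m / 0.75 = 0.08.

```bash
python3 jog.py '[[[0, 0, 0.0533, 0, 0, 0, 0.03], [0, 0, 0.08, 0, 0, 0, 0.03], [0, 0, 0.092, 0, 0, 0, 0.03], [0, 0, 0.092, 0, 0, 0, 0.03], [0, 0, 0.092, 0, 0, 0, 0.03]]]'
python3 jog.py '[[[0, 0, 0, 0, 0, 0, 0.08], [0, 0, 0, 0, 0, 0, 0.08], [0, 0, 0, 0, 0, 0, 0.08], [0, 0, 0, 0, 0, 0, 0.08], [0, 0, 0, 0, 0, 0, 0.08]]]'
```

```text
t: 4.45
position: [0.5429, -0.3095, 0.0953]
ee_rot: [180.0, -0.0, 0.1]
ft_force: [-0.0, 0.1, -1.5]
finger_gap: 0.0477
grip_force: 20.0
t: 4.95
position: [0.5429, -0.3103, 0.0951]
ee_rot: [180.0, -0.0, 0.0]
ft_force: [0.4, 0.1, -0.4]
finger_gap: 0.0794
grip_force: 0.0
```

```bash
python3 go.py .462 .093 .165 27;python3 go.py .462 .093 .087 27
```

```text
5.0 shift [-0.0807 -0.4033 -0.0702] turn [  0.03  -0.03 -26.98] dist 0.417
5.0 shift [-0.0808 -0.4033  0.0078] turn [  0.03  -0.03 -26.98] dist 0.411
```

Scaled: -0.403 m / 0.75 = -0.5373, -0.07 m / 0.75 = -0.0933, -27 degrees / 90 = -0.3.

```bash
python3 jog.py '[[[0, 0, -0.0533, 0, 0, 0, 0.088], [0, 0, -0.1067, 0, 0, 0, 0.088], [-0.0133, -0.0667, -0.1067, 0, 0, -0.0778, 0.088], [-0.0267, -0.1333, -0.1067, 0, 0, -0.1556, 0.088], [-0.04, -0.2, -0.1067, 0, 0, -0.2333, 0.088], [-0.0533, -0.2667, -0.1067, 0, 0, -0.3, 0.088], [-0.0667, -0.3333, -0.1067, 0, 0, -0.3, 0.088], [-0.08, -0.4, -0.1067, 0, 0, -0.3, 0.088], [-0.0933, -0.4667, -0.1067, 0, 0, -0.3, 0.088], [-0.1067, -0.52, -0.1067, 0, 0, -0.3, 0.088], [-0.108, -0.5373, -0.1067, 0, 0, -0.3, 0.088], [-0.108, -0.5373, -0.1067, 0, 0, -0.3, 0.088], [-0.108, -0.5373, -0.1067, 0, 0, -0.3, 0.088]]]'; python3 go.py .462 .093 .087 27; python3 mounts.py
python3 - <<'E'
from h import *
C=cam("top"); cv2.imwrite("pics/t3.png",cv2.cvtColor(cv2.resize(C[0][150:320,240:440],None,fx=3,fy=3),cv2.COLOR_RGB2BGR))
E
```

```text
t: 6.25
position: [0.4622, 0.0923, 0.1748]
ee_rot: [180.0, -0.0, 27.1]
ft_force: [0.7, -0.2, 0.8]
finger_gap: 0.0879
grip_force: 0.0
6.2 shift [ 0.0001 -0.0008  0.0878] turn [ 0.05 -0.04  0.06] dist 0.088
[256. 176.] xy 654.6 -22.3 size 90 47 yaw long 13.4
```

View pics/t3.png

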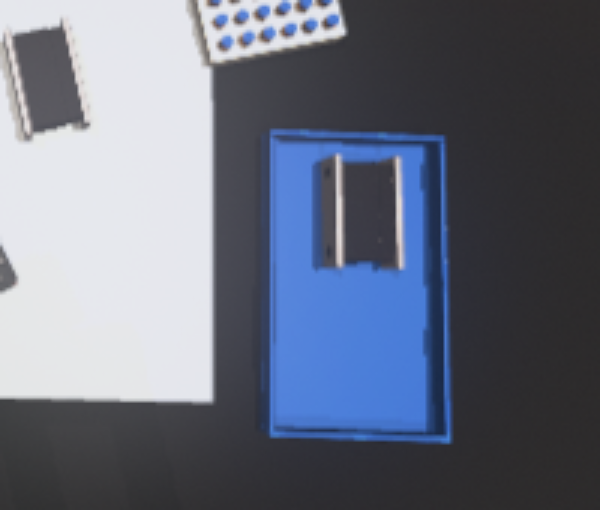

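The first mount lies upright on the blue tray floor, crop (340–402, 157–268), with the lower half of the tray free. Now the second mount.

Scaled: 0.087 m / 0.75 = 0.116, 0.08 m / 0.75 = 0.1067.

```bash
python3 jog.py '[[[0, 0, 0.0667, 0, 0, 0, 0.088], [0, 0, 0.1067, 0, 0, 0, 0.088], [0, 0, 0.116, 0, 0, 0, 0.088], [0, 0, 0.116, 0, 0, 0, 0.03], [0, 0, 0.116, 0, 0, 0, 0.03], [0, 0, 0.116, 0, 0, 0, 0.03], [0, 0, 0.116, 0, 0, 0, 0.03], [0, 0, 0.116, 0, 0, 0, 0.03], [0, 0, 0.116, 0, 0, 0, 0.03], [0, 0, 0.116, 0, 0, 0, 0.03], [0, 0, 0.116, 0, 0, 0, 0.03], [0, 0, 0.116, 0, 0, 0, 0.03], [0, 0, 0.116, 0, 0, 0, 0.03]]]' 20; for a in "-5 .505 .333" "0 .413 -.31"; do set -- $a;python3 go.py $2 $3 .165 $1; done
```

```text
t: 7.65
position: [0.4626, 0.0931, 0.0889]
ee_rot: [179.9, -0.1, 27.0]
ft_force: [-0.8, -1.0, 8.3]
finger_gap: 0.0477
grip_force: 20.0
7.7 shift [ 0.1471 -0.1943 -0.0759] turn [ 2.000e-02 -1.600e-01  3.204e+01] dist 0.255
7.7 shift [-0.2272  0.3366 -0.0763] turn [ 0.03 -0.16 27.04] dist 0.413
```

Soft too, so it goes in the blue tray's free half.

Scaled: 0.337 m / 0.75 = 0.4493, 0.32 m / 0.75 = 0.4267, 27 degrees / 90 = 0.3.

```bash
python3 jog.py '[[[0, 0, -0.0533, 0, 0, 0, 0.03], [0, 0, -0.1027, 0, 0, 0, 0.03], [-0.04, 0.0533, -0.1027, 0, 0, 0.0556, 0.03], [-0.08, 0.1067, -0.1027, 0, 0, 0.1111, 0.03], [-0.12, 0.16, -0.1027, 0, 0, 0.1667, 0.03], [-0.1467, 0.2133, -0.1027, 0, 0, 0.2222, 0.03], [-0.1867, 0.2667, -0.1027, 0, 0, 0.2778, 0.03], [-0.2267, 0.32, -0.1027, 0, 0, 0.3, 0.03], [-0.26, 0.3733, -0.1027, 0, 0, 0.3, 0.03], [-0.2867, 0.4267, -0.1027, 0, 0, 0.3, 0.03], [-0.3027, 0.4493, -0.1027, 0, 0, 0.3, 0.03], [-0.3027, 0.4493, -0.1027, 0, 0, 0.3, 0.03], [-0.3027, 0.4493, -0.1027, 0, 0, 0.3, 0.03]]]'; python3 go.py .413 -.31 .095 0
```

```text
t: 8.95
position: [0.4118, -0.3099, 0.1645]
ee_rot: [-179.9, 0.0, -0.0]
ft_force: [-0.4, 0.8, -3.0]
finger_gap: 0.048
grip_force: 20.0
8.9 shift [0.0012 0.0002 0.0695] turn [-0.07  0.04 -0.04] dist 0.07
```

Scaled: 0.069 m / 0.75 = 0.092, 0.06 m / 0.75 = 0.08.

```bash
python3 jog.py '[[[0, 0, 0.0533, 0, 0, 0, 0.03], [0, 0, 0.08, 0, 0, 0, 0.03], [0, 0, 0.092, 0, 0, 0, 0.03], [0, 0, 0.092, 0, 0, 0, 0.03], [0, 0, 0.092, 0, 0, 0, 0.03], [0, 0, 0.092, 0, 0, 0, 0.08], [0, 0, 0.092, 0, 0, 0, 0.08], [0, 0, 0.092, 0, 0, 0, 0.08], [0, 0, 0.092, 0, 0, 0, 0.08], [0, 0, 0.092, 0, 0, 0, 0.08], [0, 0, 0.04, 0, 0, 0, 0.088], [0, 0, -0.02, 0, 0, 0, 0.088], [0, 0, -0.02, 0, 0, 0, 0.088]]]'; python3 go.py .655 -.022 .18 13.4
```

```text
t: 10.25
position: [0.4149, -0.3128, 0.1845]
ee_rot: [179.6, -0.4, 0.0]
ft_force: [1.0, -1.6, 0.6]
finger_gap: 0.0878
grip_force: 0.0
10.2 shift [ 0.2402 -0.2907  0.0043] turn [  0.43  -0.35 -13.38] dist 0.377
```

Scaled: -0.291 m / 0.75 = -0.388, -0.28 m / 0.75 = -0.3733, -13.4 degrees / 90 = -0.1489.

```bash
python3 jog.py '[[[0.04, -0.0467, 0, 0, 0, -0.0333, 0.088], [0.08, -0.0933, 0, 0, 0, -0.0667, 0.088], [0.12, -0.14, 0, 0, 0, -0.1, 0.088], [0.16, -0.1867, 0, 0, 0, -0.1333, 0.088], [0.2, -0.2333, 0, 0, 0, -0.1489, 0.088], [0.24, -0.28, 0, 0, 0, -0.1489, 0.088], [0.2733, -0.3267, 0, 0, 0, -0.1489, 0.088], [0.3067, -0.3733, 0, 0, 0, -0.1489, 0.088], [0.32, -0.388, 0.0053, 0, 0, -0.1489, 0.088], [0.32, -0.388, 0.0053, 0, 0, -0.1489, 0.088], [0.32, -0.388, 0.0053, 0, 0, -0.1489, 0.088], [0.32, -0.388, 0.0053, 0, 0, -0.1489, 0.088]]]'; python3 go.py .655 -.022 .087 13.4
python3 - <<'E'
from h import *
C=cam("top"); cv2.imwrite("pics/t4.png",cv2.cvtColor(cv2.resize(C[0][120:320,70:440],None,fx=2,fy=2),cv2.COLOR_RGB2BGR))
E
```

```text
t: 11.45
position: [0.6511, -0.0208, 0.1753]
ee_rot: [-180.0, 0.1, 13.3]
ft_force: [0.7, -0.2, 0.2]
finger_gap: 0.0875
grip_force: 0.0
11.4 shift [0.0037 0.0021 0.0883] turn [-0.01  0.09 -0.06] dist 0.088
```

View pics/t4.png

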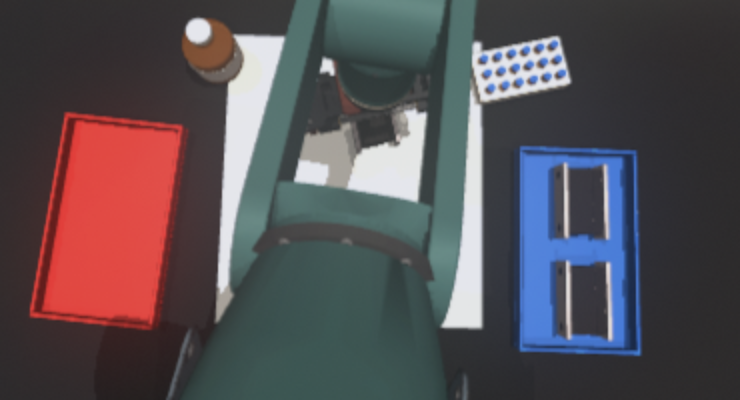

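Both soft mounts lie in the blue tray, at picture (587,200) and (588,300). The red tray at (110,220) is empty, and bottle and rack stand undisturbed.

Scaled: 0.087 m / 0.75 = 0.116, 0.075 m / 0.75 = 0.1.

```bash
python3 jog.py '[[[0.0053, 0.0027, 0.0533, 0, 0, 0, 0.088], [0.0053, 0.0027, 0.1, 0, 0, 0, 0.088], [0.0053, 0.0027, 0.116, 0, 0, 0, 0.088], [0.0053, 0.0027, 0.116, 0, 0, 0, 0.03], [0.0053, 0.0027, 0.116, 0, 0, 0, 0.03], [0.0053, 0.0027, 0.116, 0, 0, 0, 0.03], [0.0053, 0.0027, 0.116, 0, 0, 0, 0.03], [0.0053, 0.0027, 0.116, 0, 0, 0, 0.03], [0.0053, 0.0027, 0.116, 0, 0, 0, 0.03], [0.0053, 0.0027, 0.116, 0, 0, 0, 0.03], [0.0053, 0.0027, 0.116, 0, 0, 0, 0.03], [0.0053, 0.0027, 0.116, 0, 0, 0, 0.03]]]' 20; python3 go.py .505 .333 .175 -7; python3 go.py .505 0 .175 0
```

```text
t: 12.7
position: [0.6579, -0.0206, 0.0906]
ee_rot: [179.9, -0.2, 13.4]
ft_force: [-0.5, -0.8, 6.1]
finger_gap: 0.0585
grip_force: 20.0
12.7 shift [-0.0663 -0.3793 -0.0852] turn [ 0.05 -0.18 20.44] dist 0.394
12.7 shift [-0.1437 -0.0554 -0.0849] turn [ 0.06 -0.18 13.44] dist 0.176
```

Hard. It goes to the red tray: back away from the bottle first, then across.

Scaled: -0.379 m / 0.75 = -0.5053, -0.19 m / 0.75 = -0.2533, 20.4 degrees / 90 = 0.2267.

```bash
python3 jog.py '[[[0, 0, -0.0533, 0, 0, 0, 0.03], [0, 0, -0.1133, 0, 0, 0, 0.03], [-0.06, -0.0267, -0.1133, 0, 0, 0.0556, 0.03], [-0.12, -0.0467, -0.1133, 0, 0, 0.1111, 0.03], [-0.1733, -0.0667, -0.1133, 0, 0, 0.1667, 0.03], [-0.18, -0.1333, -0.1133, 0, 0, 0.2267, 0.03], [-0.1667, -0.1933, -0.1133, 0, 0, 0.2267, 0.03], [-0.1467, -0.2533, -0.1133, 0, 0, 0.2267, 0.03], [-0.1333, -0.3133, -0.1133, 0, 0, 0.2267, 0.03], [-0.12, -0.3733, -0.1133, 0, 0, 0.2267, 0.03], [-0.1067, -0.4333, -0.1133, 0, 0, 0.2267, 0.03], [-0.0933, -0.4867, -0.1133, 0, 0, 0.2267, 0.03], [-0.088, -0.5053, -0.1133, 0, 0, 0.2267, 0.03], [-0.088, -0.5053, -0.1133, 0, 0, 0.2267, 0.03], [-0.088, -0.5053, -0.1133, 0, 0, 0.2267, 0.03]]]'; python3 go.py .505 .333 .096 -7
python3 - <<'E'
from h import *
C=cam("top"); cv2.imwrite("pics/t5.png",cv2.cvtColor(cv2.resize(C[0][120:320,70:440],None,fx=2,fy=2),cv2.COLOR_RGB2BGR))
E
```

```text
t: 14.2
position: [0.504, 0.3323, 0.1735]
ee_rot: [179.9, 0.0, -6.9]
ft_force: [-0.9, -0.2, -3.1]
finger_gap: 0.0586
grip_force: 20.0
14.2 shift [ 0.001  -0.0009  0.0775] turn [0.06 0.04 0.07] dist 0.078
```

View pics/t5.png

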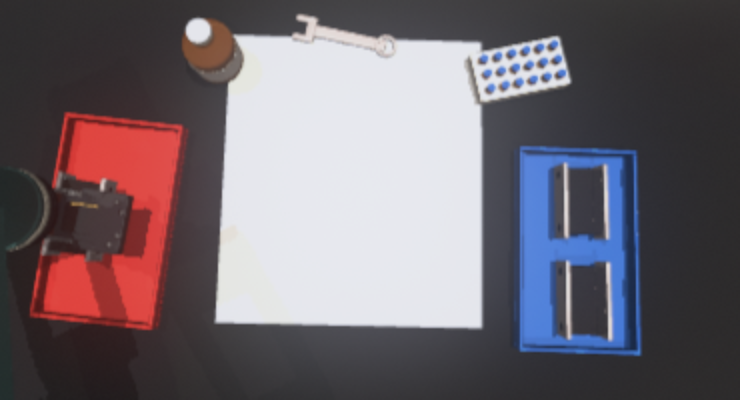

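The third mount hangs over the middle of the red tray at about (90,215). Spanner, bottle and rack are unmoved. Next: lower, release, retreat.

Scaled: -0.13 m / 0.75 = -0.1733, -0.08 m / 0.75 = -0.1067.

```bash
python3 jog.py '[[[0, 0, 0.0533, 0, 0, 0, 0.03], [0, 0, 0.0867, 0, 0, 0, 0.03], [0, 0, 0.1027, 0, 0, 0, 0.03], [0, 0, 0.1027, 0, 0, 0, 0.03], [0, 0, 0.1027, 0, 0, 0, 0.03], [0, 0, 0.1027, 0, 0, 0, 0.08], [0, 0, 0.1027, 0, 0, 0, 0.08], [0, 0, 0.1027, 0, 0, 0, 0.08], [0, 0, 0.1027, 0, 0, 0, 0.08], [0, 0, 0.0533, 0, 0, 0, 0.088], [0, 0, 0, 0, 0, 0, 0.088], [0, -0.04, -0.0533, 0, 0, 0, 0.088], [0, -0.1067, -0.0667, 0, 0, 0, 0.088], [0, -0.1733, -0.0667, 0, 0, 0, 0.088], [0, -0.1733, -0.0667, 0, 0, 0, 0.088], [0, -0.1733, -0.0667, 0, 0, 0, 0.088]]]'
python3 - <<'E'
from h import *
C=cam("top"); cv2.imwrite("pics/t6.png",cv2.cvtColor(cv2.resize(C[0][120:320,70:440],None,fx=2,fy=2),cv2.COLOR_RGB2BGR))
E
```

```text
t: 15.85
position: [0.5197, 0.4628, 0.2234]
ee_rot: [180.0, 0.0, -6.9]
ft_force: [-1.4, -1.5, -0.9]
finger_gap: 0.088
grip_force: 0.0
```

View pics/t6.png

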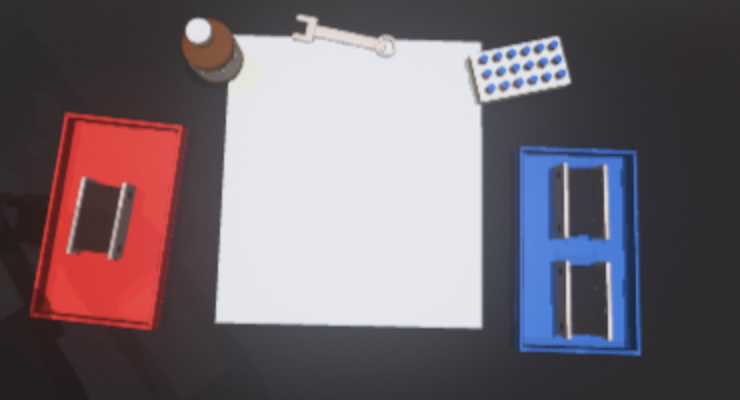

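All three lie upright on tray floors: hard at (100,218) in red, soft at (587,200) and (588,300) in blue. The arm is clear.

```bash
python3 -c "
from cell import bot, imaging
print(bot.finish_job())"
```

```text
the job is handed in; nothing more can be done
None
```

The job is handed in: the two mounts that squeezed to 48 mm (soft) are in the blue tray, the one that held at 58.5 mm (hard) is in the red tray, all looked upright in the last picture, with the bottle, spanner and vial rack where they were; it took about 16 s of the 64 s, and no verdict was returned.

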